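# Hold the screw dispenser's bayonet lid halfway to its lock

### The arm

A 7-joint arm with a two-finger parallel gripper is mounted at the origin on the work surface. World frame = base frame: x ahead of the robot, y to its left, z up, the work surface at z = 0. Lengths are in mm, angles in rad, forces in N, time in s.
With the tool pointing down it reaches from about 425 to 950 mm from the base axis. Payload 4.7 kg.
Tool frame: the origin (TCP) lies at the very end of the fingers, on their centre line; the grasp point (between the pads) lies 19 mm behind it (robot.grasp_offset is the distance from the TCP to the grasp point, in mm); z points along the fingers, y is the line along which they close (so a half turn about z gives the same grasp; the last joint's range is limited). The gripper opens to 85 mm and grips with 20 to 120 N. Pads are 22 mm wide; open, the fingers measure 114 mm over their backs; the gripper's body (76 mm by 85 mm) begins 54 mm behind the grasp point. The pads swing forward as they close: fully open they stand 13 mm farther back than shut.
Start: joints at [-1.187, 0.469, -0.049, 1.532, 0.024, 1.141, -0.082], TCP at [270.756, 618.336, 231.335] pointing down, gripper open.
Joint ranges: [-2.59, 2.59], [-0.33, 1.99], [-1.39, 1.29], [0.1, 2.45], [-1.04, 4.18], [0.21, 1.99], [-2.66, 2.66]. Speed limits (rad/s): [2.57, 2.57, 3.14, 3.14, 3.14, 3.14, 3.14].

### API

Orientations are given as a unit quaternion [w, x, y, z].
In Python, from bench import robot, vision, order gives the robot as it stands.
- The arm moves only by the tool arm_command, never from a script. Its argument "steps" is a list of rows, each a list of 5 numbers: the opening, from 0 (shut) to 1 (fully open), then the shift along the world's x, y, z in mm, then the turn about the world's z in rad. A call has 1 to 5 rows; each row is the pose to reach, as a shift and turn from the pose commanded when the call began; what a row does not reach only later rows make up. A row lasts 1/8 s, in which the tool goes at most 62.5 mm and 10.7 degrees, less where a joint would pass 70% of its speed; a pose out of reach is approached as far as the arm can. A call with a gripper value outside its range is refused whole. The fingers move at their own pace and stop on an object; "grip_force" is the grip in N (left out, the last holds). Time passes only in rows, so rows that repeat a pose let the fingers close. It gives the time, the measured TCP pose, the force, the opening and the grip force at its end, in the units of the state.
- robot.get_obs(): the state, without advancing time (a new reading comes with each control period).
- vision.read_camera(name): name is "scene" or "side" or "wrist"; returns the picture (384x512x3 uint8, red, green, blue); there is no depth.
- vision.camera_params(name): a dict with "intrinsics" (3x3 intrinsics, pixels), "D" ([k1, k2, p1, p2, k3] as OpenCV has them; the pictures are not rectified), "rvec" (rotation vector, rad) and "tvec" (3), from world to camera coordinates, as OpenCV has them; the wrist camera has in their place "hand_eye" (4x4, takes a point from camera to tool coordinates, whose origin is the TCP and whose axes are the flange's). Camera axes: x right, y down, z forward; pixel columns grow to the right and rows downward; lengths in mm; the calibration is good to about 2 mm. A picture is of the moment at which its call begins: read the wrist's pose just before it. camera_params takes no time and is no camera call.
- order.job_done(): hands the job in; it is judged then, once.
Trained networks look in the newest picture that a camera, given by its name, has taken for a name from the list of things; names that differ only in an ending like _2 or _b are one class to them, and where a whole thing is asked for, a point or a joint stands for the part that bears it (a point fixed in the world has none). Each returns a list of dicts, best first, with "confidence" (0 to 1); they miss things now and then, are a little off and sometimes report something else, mostly with a low value. They report only what shows in the picture. A call takes as long as a camera call. They do not tell look-alikes from the thing itself.
- vision.masks_of(camera, name): "mask" (384x512 bool, what is visible of it) and "centre" ([column, row] in pixels, amid what is visible of it).
The state is a dict: "time": time; "joints": joint angles; "dq": joint speeds; "joint_efforts": joint torques, N m; "tcp_pos": TCP position; "eef_rot": TCP orientation; "wrist_force": force on the tool from outside, world axes, zero at the start; "ft_torque": the same for the moment, N m; "grip_width": finger opening in mm; "finger_force": force on a finger pad.
Only numpy, scipy, OpenCV 4.12 (cv2) and the standard library are available. Lean on these libraries where they do the work, as an engineer would, in place of code of your own. Each camera call takes 0.05 s, during which the arm holds its last target. There are 200 camera calls.

### The job

Turn the captive wing nut on the screw dispenser anticlockwise (seen from above) by about a quarter turn, until its wings no longer reach over the mouth. Then drop the bayonet lid (the one with two side lugs and a bar handle) flush into the mouth, lugs through the notches, and twist it clockwise against its return spring until the bar points at the halfway marks, without ever letting it click into its lock, so that I can scribe the housing there: finish still holding the lid at halfway, do not let go. Leave the other things on the bench where they are.

Things in the scene. Friction and masses are not known exactly. Their poses are not given: they have to be found in the camera images.
- dispenser: Clear plastic screw dispenser fixed to the bench, flat grey deck on top. Origin: on the bench, straight below the mouth's centre; x, y along its sides, z up. Deck: x -52 to 52 mm, y -52 to 92 mm, top at z 75 mm, 8 mm thick. A chute tray 35 mm deep, 16 mm high and a push button (both unused) stick out of the -x side, a foot 4 mm all round.
- mouth (a point): Centre of the mouth at deck height, axes as the dispenser's. Round hole of 50 mm diameter with two notches along +x and -x, 17 mm wide, reaching 35 mm out. Under the deck the lugs can turn only clockwise from above. Flat white marks on the deck round the mouth: one rib at each notch (entry), two parallel ribs at halfway (45 degrees clockwise), a round dot at the lock (90 degrees clockwise, at -y).
- halfway (a point): Point on the deck between the two halfway ribs, 49.5 mm from the mouth's centre in its +x-y direction (45 degrees clockwise of the +x notch); a like pair lies opposite, at -x+y.
- lid: White bayonet lid, about 120 g, upright on the bench at the start. Origin: centre of underside, z up. Boss 44 mm diameter, z 0-20 mm; lugs at its bottom along +x and -x, 11 mm wide, 6 high, reaching 31 mm out; flange 80 mm diameter, z 20-25; bar handle along x, 50 x 14 mm, z 25-59. Same when turned 180 degrees. Enters only with x along the notches (within 5 degrees); home: flange on deck, origin 20 mm below mouth.
- wing_grip (a point): Middle of the steel wing nut's grip fin, on the nut's vertical axis, 68 mm from the mouth's centre along the dispenser's +y, 26 mm above the deck; its x axis runs along the wings. Wings 80 mm long, 12 mm wide, 4 to 14 mm above the deck; fin 40 mm long, 12 mm wide, up to 38 mm above the deck, lengthwise on the wings.
- wing_nut (a joint): Angle of the captive wing nut, rad: 0 with the wings along the dispenser's y axis, reaching over the mouth's rim and blocking the lid; grows anticlockwise from above; stop at 1.62, wings then along x and clear. Stays where it is left (about 0.03 N m friction).
- spring_ring (a joint): Angle of the hidden spring ring under the deck, rad. 0 at rest; the lid's lugs take it along after about 0.11 rad of clockwise twist (lid at 45 degrees: about 0.67). It pushes the lid back with 0.03 to 0.1 N m, so a lid let go turns back to the entry.
- catch (a joint): Travel of the sprung lock catch, m: 0 at rest; the lug starts to push it outward at about 60 degrees of lid twist, and from about 75 degrees on the lid is going into its click (lock at 90).
- plain_lid: Bystander: plain push-in lid, same flange and boss as the bayonet lid but no lugs and a round knob of 28 mm diameter; total height 45 mm, origin centre of underside. It and the bayonet lid may swap places.
- try_square: Bystander: steel try square lying flat, blade 140 mm, wooden stock 100 mm, 13 mm thick; origin at the corner.
- deburrer: Bystander: black deburring tool lying down, 150 mm long, 18 mm thick; origin below the handle's middle.
- pencil_cup: Bystander: wooden pencil cup, 72 mm diameter, 95 mm high, pencils up to 140 mm; origin centre of underside.
- screwdriver: Bystander: screwdriver lying down.
- offcut: Bystander: wood offcut 90 x 50 x 30 mm; origin centre of underside.
Not all that is in view belongs to the job. Leave any red look-alike of the lid alone.

How it is judged:
By the outcome, as a careful person would: the job done as asked, in the order asked, and still so for the second after the job is handed in, while the arm keeps its last pose, push and grip.
It also fails if it takes over 51 s, if anything falls off the work surface, if the arm or the gripper's body presses on something with over 40 N, if the wrist force passes 120 N, or if a joint passes its speed limit or range.

## Working session

There is one attempt and no reset: what is moved stays moved. The work goes in short steps, Python scripts to look and compute and a tool call to move; the robot and the scene stay as the last step left them, time stands still between calls to the robot, and variables do not carry over. Pictures are saved under pics/ and viewed, at most 10 in all, crops included, and the job is handed in when it is done.

Besides the shell and the picture viewer there is one more tool, called after "Request:" as name(argument=value, ...), one argument or row to a line, values as JSON. arm_command: Moves the arm, as the interface text tells. Its arguments: {"type":"object","properties":{"steps":{"type":"array"},"grip_force":{"type":"number"}},"required":["steps"]}

```bash
ls; mkdir -p pics; cat > h.py <<'E'
import numpy as np,cv2
from bench import robot,vision,order
def snap(n,f):
    im=vision.read_camera(n); cv2.imwrite('pics/'+f,im[:,:,::-1]); return im
def cam(n,obs=None):
    p=vision.camera_params(n);K=np.array(p['intrinsics'],float);D=np.array(p['D'],float)
    if 'rvec' in p:
        R=cv2.Rodrigues(np.array(p['rvec'],float))[0];t=np.array(p['tvec'],float).ravel()
    else:
        H=np.array(p['hand_eye'],float);w,x,y,z=obs['eef_rot']
        from scipy.spatial.transform import Rotation as Ro
        T=np.eye(4);T[:3,:3]=Ro.from_quat([x,y,z,w]).as_matrix();T[:3,3]=obs['tcp_pos']
        M=np.linalg.inv(T@H);R=M[:3,:3];t=M[:3,3]
    return K,D,R,t
def proj(c,P):
    K,D,R,t=c;return cv2.projectPoints(np.array(P,float).reshape(-1,3),cv2.Rodrigues(R)[0],t,K,D)[0].reshape(-1,2)
def back(c,uv,z):
    K,D,R,t=c;n=cv2.undistortPoints(np.array(uv,float).reshape(-1,1,2),K,D).reshape(-1,2)
    d=np.c_[n,np.ones(len(n))]@R;o=-R.T@t
    return o+d*((z-o[2])/d[:,2])[:,None]
E
python3 - <<'E'
from h import *
o=robot.get_obs();print(o)
a=snap('scene','s.png');b=snap('side','d.png')
cv2.imwrite('pics/both.png',cv2.resize(np.vstack([a,b])[:,:,::-1],None,fx=.78,fy=.78))
for n in('scene','side'):
    c=cam(n);print(n,'campos',-c[2].T@c[3])
    for k in('dispenser','lid','plain_lid','wing_grip'):
        for m in vision.masks_of(n,k)[:3]: print(n,k,m['confidence'],m['centre'],m['mask'].sum())
E
```

```text
pics
{'time': 0.0, 'joints': array([-1.18688629,  0.46946151, -0.04858666,  1.53368702,  0.02408056,
        1.14099444, -0.08228977]), 'dq': array([-0.00042271,  0.00050147,  0.00075015,  0.00126423, -0.0007807 ,
       -0.00077085,  0.00160596]), 'joint_efforts': array([-1.63670861e-04, -5.10306931e+01, -4.70039912e-02, -2.37719768e+01,
        1.06546711e-02,  7.21918346e-03,  2.04776910e-06]), 'tcp_pos': array([270.55645685, 617.77051447, 230.2507785 ]), 'eef_rot': array([-1.72956371e-04,  2.04929636e-01,  9.78776215e-01, -9.67437519e-04]), 'wrist_force': array([ 0.48767901, -0.35318793, -0.04092172]), 'ft_torque': array([-0.01078855,  0.03555274,  0.00382264]), 'finger_force': 0.0, 'grip_width': 85.23863509943185}
scene campos [1245.16384963  299.79228948  804.37794692]
scene dispenser 0.88 [294.0, 226.8] 3376
scene dispenser 0.63 [388.6, 210.6] 334
scene dispenser 0.18 [181.3, 202.6] 506
scene lid 0.93 [184.7, 132.9] 363
scene lid 0.79 [226.0, 146.4] 398
scene lid 0.61 [177.6, 159.5] 438
scene plain_lid 0.76 [180.7, 205.1] 528
scene wing_grip 0.83 [308.2, 217.9] 306
side campos [-251.86105905 -815.31599055  935.87390929]
side dispenser 0.65 [225.4, 186.4] 1781
side lid 0.74 [206.2, 159.1] 290
side lid 0.65 [234.3, 269.9] 534
side lid 0.62 [269.8, 298.5] 540
side wing_grip 0.4 [221.5, 167.2] 105
```

View pics/both.png

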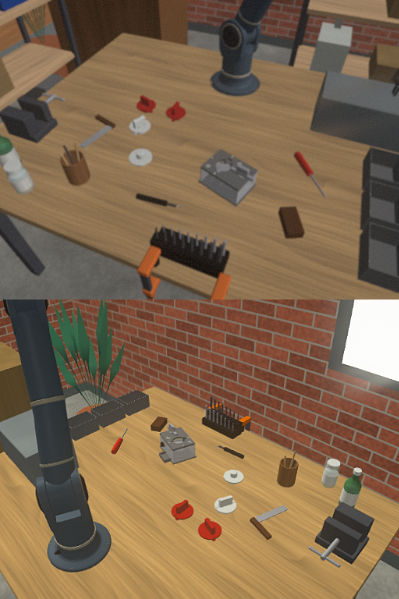

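The scene view shows the white bayonet lid near px (178,160), the plain lid at (181,205), the red look-alikes at (186,132) and (226,146), and the dispenser at (294,227).

```bash
python3 - <<'E'
from h import *
a=cv2.imread('pics/s.png');b=cv2.imread('pics/d.png')
f=lambda i,x,y,w,h,s:cv2.resize(i[y:y+h,x:x+w],None,fx=s,fy=s,interpolation=cv2.INTER_CUBIC)
A=f(a,245,180,100,90,4);B=f(b,190,150,100,90,4);C=f(a,140,110,100,62,4);Dd=f(b,240,220,100,62,4)
cv2.imwrite('pics/c.png',cv2.resize(np.vstack([np.hstack([A,B]),np.hstack([C,Dd])]),(790,598)))
for n in('scene','side'):
    c=cam(n)
    for k,z in (('lid',22),('wing_grip',95)):
        for m in vision.masks_of(n,k): print(n,k,m['confidence'],m['centre'],back(c,[m['centre']],z)[0].round())
E
```

```text
scene lid 0.93 [184.7, 132.9] [ 334. -288.   22.]
scene lid 0.79 [226.0, 146.4] [ 347. -137.   22.]
scene lid 0.61 [177.6, 159.5] [ 459. -244.   22.]
scene wing_grip 0.83 [308.2, 217.9] [602. 193.  95.]
side lid 0.74 [206.2, 159.1] [672. 359.  22.]
side lid 0.65 [234.3, 269.9] [ 344. -143.   22.]
side lid 0.62 [269.8, 298.5] [ 337. -284.   22.]
side lid 0.58 [288.8, 264.6] [ 465. -238.   22.]
side wing_grip 0.4 [221.5, 167.2] [600. 187.  95.]
```

View pics/c.png

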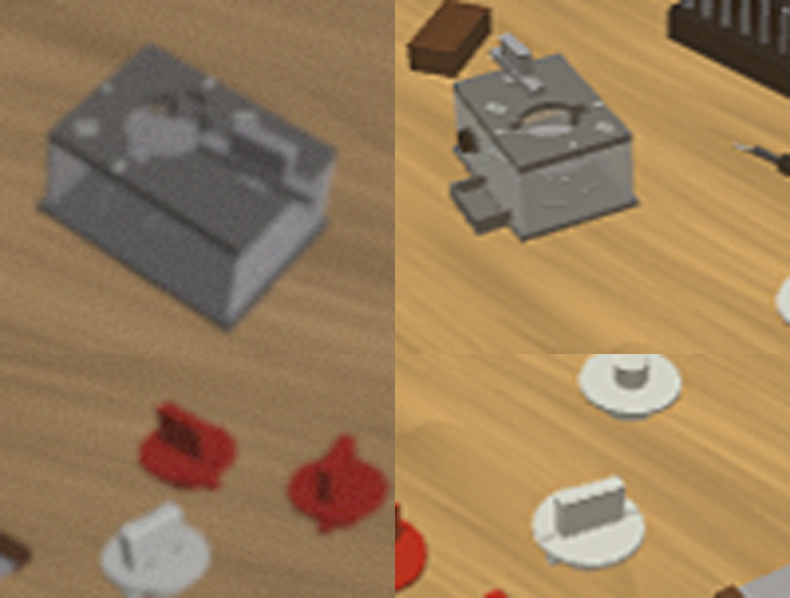

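```bash
python3 - <<'E'
from h import *
from scipy.optimize import least_squares
mA=lambda u,v:(245+u/3.95,180+v/3.934)
mB=lambda u,v:(190+(u-395)/3.95,150+v/3.934)
sc=np.array([mA(150,45),mA(50,133),mA(335,155),mA(238,250)])
sd=np.array([mB(520,170),mB(632,135),mB(455,85),mB(572,55)])
cs,cd=cam('scene'),cam('side')
print(back(cs,sc,75).round(),back(cd,sd,75).round())
# local corners; scene: far=-x-y? order far,left,right,front
L=np.array([[-52,-52],[52,-52],[-52,92],[52,92]])
S=np.array([[-52,-52],[52,-52],[-52,92],[52,92]])
def W(p,l,z):
    c,s=np.cos(p[2]),np.sin(p[2]);return np.c_[l@np.array([[c,s],[-s,c]])+p[:2],np.full(len(l),z)]
for name,use in(('scene',(1,0)),('side',(0,1)),('both',(1,1))):
  best=None
  for y0 in(0,.7,-.7):
    r=least_squares(lambda p:np.r_[use[0]*(proj(cs,W(p,L,75))-sc).ravel(),use[1]*(proj(cd,W(p,S,75))-sd).ravel()],[600,120,y0],x_scale=[10,10,.1])
    if best is None or r.cost<best.cost:best=r
  print(name,best.x.round(2),best.cost,best.fun.round(1))
mC=lambda u,v:(140+u/3.95,110+(v-354)/3.934)
mD=lambda u,v:(240+(u-395)/3.95,220+(v-354)/3.934)
for c,p in((cs,[mC(123,541),mC(178,510)]),(cd,[mD(557,495),mD(625,482)])):
    q=back(c,p,59);d=q[1]-q[0];print('bar',q.round(),np.arctan2(d[1],d[0]))
print(vision.camera_params('wrist')['hand_eye'],vision.camera_params('wrist')['intrinsics'])
E
```

```text
[[521. 105.  75.]
 [618.  73.  75.]
 [569. 240.  75.]
 [662. 206.  75.]] [[517.  96.  75.]
 [615.  65.  75.]
 [562. 231.  75.]
 [667. 193.  75.]]
scene [ 5.8583e+02  1.3679e+02 -3.3000e-01] 1.1581870333613071 [ 0.1 -0.3 -0.7 -0.3  0.6 -0.6  0.   0.9 -0.  -0.  -0.  -0.  -0.  -0.
 -0.  -0. ]
side [ 5.8335e+02  1.2779e+02 -3.6000e-01] 1.7130619703966787 [-0.  -0.  -0.  -0.  -0.  -0.  -0.  -0.  -0.3 -0.2  0.7  0.7  0.8 -0.6
 -1.2 -0. ]
both [ 5.8606e+02  1.3501e+02 -3.4000e-01] 8.921103937826489 [-0.3 -0.5 -1.5 -0.6 -0.2 -0.5 -1.1  0.9 -0.8 -1.3 -0.2 -0.7 -0.3 -1.4
 -2.6 -1.1]
bar [[ 496. -240.   59.]
 [ 449. -220.   59.]] 2.7472888577039223
bar [[ 447. -223.   59.]
 [ 490. -249.   59.]] -0.5360679150520081
[[-1.76943759e-05 -9.53378516e-01 -3.01777077e-01  7.70785870e+01]
 [ 9.99999992e-01 -5.45206170e-05  1.13608394e-04 -9.86292174e-02]
 [-1.24764875e-04 -3.01777073e-01  9.53378510e-01 -1.43161784e+02]
 [ 0.00000000e+00  0.00000000e+00  0.00000000e+00  1.00000000e+00]] [[310.40566614   0.         253.98394014]
 [  0.         310.40566614 191.16163886]
 [  0.           0.           1.        ]]
```

Request:
arm_command(
  steps=[
    [1, 60, -45, 0, -0.18],
    [1, 100, -95, 0, -0.36],
    [1, 140, -142, 0, -0.54],
    [1, 180, -190, 0, -0.72],
    [1, 220, -237, 0, -0.9],
  ],
)

```text
time: 1.32
tcp_pos: [484.0, 389.0, 231.7]
eef_rot: [0.0, 0.613, 0.79, 0.0]
wrist_force: [0.1, 0.7, -0.1]
grip_width: 85.4
finger_force: 0.0
```

Request:
arm_command(
  steps=[
    [1, 35, -50, 0, -0.18],
    [1, 70, -97, 0, -0.36],
    [1, 105, -145, 0, -0.54],
    [1, 117, -185, 0, -0.6],
    [1, 117, -185, 0, -0.6],
  ],
)

```text
time: 1.95
tcp_pos: [601.5, 200.2, 231.7]
eef_rot: [0.001, 0.819, 0.573, -0.0]
wrist_force: [-0.5, -0.3, -0.5]
grip_width: 85.2
finger_force: 0.0
```

```bash
python3 - <<'E'
from h import *
o=robot.get_obs();print(o['time'],o['tcp_pos'],o['eef_rot'],o['joints'].round(2),np.abs(o['dq']).max())
im=snap('wrist','w1.png');c=cam('wrist',o)
for y,col in((-.34,(0,0,255)),):
  P=lambda x,yy,z:[585+x*np.cos(y)-yy*np.sin(y),134+x*np.sin(y)+yy*np.cos(y),z]
  pts=[P(-52,-52,75),P(52,-52,75),P(52,92,75),P(-52,92,75),P(0,0,75),P(0,68,113),P(0,88,113),P(0,48,113),P(35,-35,75)]
  b=im[:,:,::-1].copy()
  for u in proj(c,pts): print(u.round()); cv2.drawMarker(b,tuple(int(v) for v in u.clip(-99,999)),col,0,8)
cv2.imwrite('pics/w1a.png',b)
E
```

```text
1.95 [601.5199428  200.18479855 231.74960853] [ 1.24471361e-03  8.19464760e-01  5.73128211e-01 -1.07632358e-04] [-0.69  0.42  0.41  1.66 -0.18  1.11 -0.58] 0.07690881848497805
[214. 279.]
[307. 278.]
[314. 149.]
[207. 150.]
[260. 236.]
[261. 185.]
[261. 162.]
[261. 206.]
[292. 265.]
```

View pics/w1a.png

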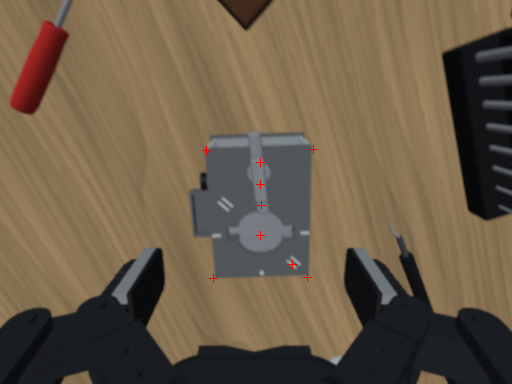

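The wrist view shows the mouth at (260,232), halfway ribs at (225,205) and (293,263), entry ribs at (216,236) and (306,233), the dot at (262,273), and the wing nut along the dispenser's y at about (259,172).

```bash
cat > disp.py <<'E'
from h import *
def marks(im,c,x0,y0,yaw,z=75):
    P=lambda x,yy:[x0+x*np.cos(yaw)-yy*np.sin(yaw),y0+x*np.sin(yaw)+yy*np.cos(yaw),z]
    g=im.min(2).astype(float);R={}
    for k,(x,y) in dict(hw1=(35,-35),hw2=(-35,35),e1=(49.5,0),e2=(-49.5,0),dot=(0,-49.5)).items():
        u=proj(c,[P(x,y)])[0];a=np.round(u).astype(int);r=12
        w=g[a[1]-r:a[1]+r+1,a[0]-r:a[0]+r+1]
        m=np.clip(w-np.median(w)-45,0,None);yy,xx=np.mgrid[-r:r+1,-r:r+1]
        q=a+np.array([(m*xx).sum(),(m*yy).sum()])/m.sum()
        R[k]=back(c,[q],z)[0][:2];print(k,u.round(1),q.round(1),(m>0).sum(),R[k].round(1))
    for a,b,o in(('hw2','hw1',np.pi/4),('e2','e1',0)):
        d=R[b]-R[a];print(a,'mid',((R[a]+R[b])/2).round(1),'yaw',round(np.arctan2(d[1],d[0])+o,3),'len',np.hypot(*d).round(1))
E
python3 - <<'E'
from disp import *
o=robot.get_obs();im=vision.read_camera('wrist');c=cam('wrist',o)
marks(im,c,585,137,-.32)
for k in('wing_grip','dispenser'):
  for m in vision.masks_of('wrist',k):
    r=cv2.minAreaRect(cv2.findNonZero(m['mask'].astype(np.uint8)));print(k,m['confidence'],m['centre'],m['mask'].sum(),r,back(c,[m['centre'],r[0]],90).round(1))
E
```

```text
hw1 [293.9 264.6] [295.1 265.3] 52 [608.1  91.5]
hw2 [226.6 206.1] [227.4 206.9] 63 [563.1 180.2]
e1 [308.  235.2] [306.4 235.8] 23 [630.2 121.3]
e2 [214.7 237.3] [218.3 238.1] 23 [541.2 150.5]
dot [262.1 276.8] [263.1 275.3] 14 [571.1  91.5]
hw2 mid [585.6 135.8] yaw -0.316 len 99.4
e2 mid [585.7 135.9] yaw -0.317 len 93.6
wing_grip 0.8 [264.2, 174.5] 1175 ((260.9734191894531, 176.3878631591797), (80.8936996459961, 21.638233184814453), 76.67547607421875) [[611.  203.6  90. ]
 [607.5 202.9  90. ]]
wing_grip 0.16 [415.5, 272.8] 753 ((409.9529724121094, 268.072998046875), (81.30628967285156, 13.753649711608887), 69.67686462402344) [[724.7  50.   90. ]
 [720.4  57.5  90. ]]
dispenser 0.67 [259.5, 205.8] 15461 ((252.5, 208.5), (145.0, 123.0), 90.0) [[596.3 175.4  90. ]
 [588.9 175.   90. ]]
dispenser 0.61 [249.6, 9.8] 1207 ((249.0, 17.0), (34.0, 64.0), 90.0) [[645.  337.3  90. ]
 [642.8 332.6  90. ]]
```

```bash
python3 - <<'E'
from disp import *
o=robot.get_obs();im=vision.read_camera('wrist');c=cam('wrist',o)
q=o['eef_rot'];print(o['tcp_pos'],'tool y yaw',2*np.arctan2(q[2],q[1])-np.pi/2)
m=vision.masks_of('wrist','wing_grip')[0]['mask'];print(m.sum())
b=im[:,:,::-1].copy();b[m]=b[m]//2+np.array([0,0,120],np.uint8)
yaw=-.316
for th,col in((0,(0,255,0)),(.1,(255,255,0))):
  a=yaw+np.pi/2+th;d=np.array([np.cos(a),np.sin(a)]);n=np.array([-d[1],d[0]])
  P=[[*(np.array([606.7,200.4])+s*d+t*n),z] for s,t,z in((40,6,89),(40,-6,89),(-40,-6,89),(-40,6,89),(20,6,113),(20,-6,113),(-20,-6,113),(-20,6,113))]
  u=proj(c,P)
  for k in(0,4):cv2.polylines(b,[np.round(u[k:k+4]*16).astype(np.int32)],True,col,1,4,4)
cv2.imwrite('pics/w2.png',cv2.resize(np.hstack([b[120:300,190:330],im[120:300,190:330,::-1]]),None,fx=2.8,fy=2.8,interpolation=cv2.INTER_NEAREST))
E
```

```text
[599.28230652 207.5029381  231.22640704] tool y yaw -0.3391518616829956
1125
```

View pics/w2.png

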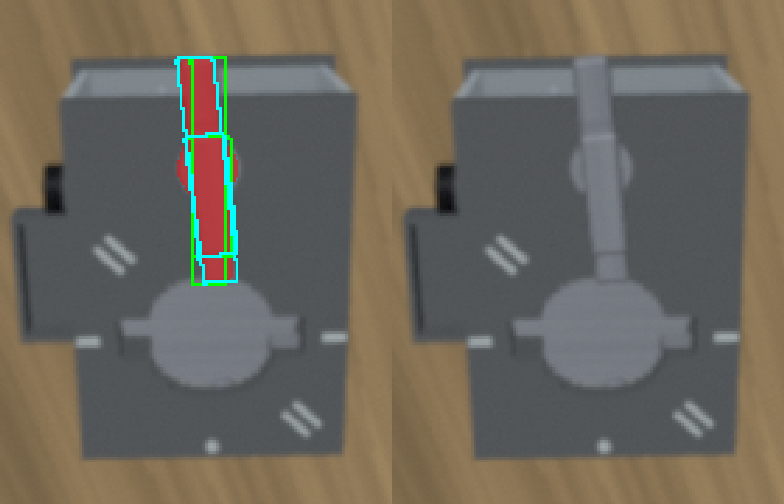

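```bash
python3 - <<'E'
from disp import *
for i in range(4):
  o=robot.get_obs();print(o['time'],o['tcp_pos'].round(1),o['joints'].round(3),o['wrist_force'].round(1));im=vision.read_camera('wrist')
c=cam('wrist',o);marks(im,c,585,137,-.32)
E
```

```text
2.25 [599.3 207.4 231.2] [-0.692  0.416  0.402  1.657 -0.179  1.105 -0.579] [ 0.7  0.7 -0.1]
2.3 [599.4 207.2 231.3] [-0.692  0.416  0.402  1.657 -0.179  1.105 -0.579] [-0.2 -0.9 -0.1]
2.35 [599.5 206.9 231.3] [-0.692  0.416  0.403  1.657 -0.179  1.105 -0.579] [ 0.3 -0.3  0.5]
2.4 [599.6 206.6 231.3] [-0.691  0.416  0.403  1.657 -0.179  1.105 -0.579] [-0.1 -1.1  0.7]
hw1 [295.1 266.9] [296.7 268.3] 52 [608.3  90.5]
hw2 [228.4 208.3] [229.6 209.6] 63 [563.4 179.4]
e1 [309.4 237.7] [308.3 238.9] 23 [630.5 120.4]
e2 [216.3 239.4] [220.1 240.8] 24 [541.3 149.7]
dot [263.3 279. ] [264.8 278.2] 15 [571.3  90.4]
hw2 mid [585.9 135. ] yaw -0.318 len 99.6
e2 mid [585.9 135. ] yaw -0.316 len 93.9
```

Request:
arm_command(
  steps=[
    [1, 7, -6, -40, 0.11],
    [1, 7, -6, -40, 0.11],
    [1, 7, -6, -40, 0.11],
  ],
)

```text
time: 2.82
tcp_pos: [607.3, 199.9, 192.2]
eef_rot: [0.0, 0.785, 0.62, 0.0]
wrist_force: [-1.3, -0.1, 0.7]
grip_width: 85.3
finger_force: 0.0
```

Request:
arm_command(
  steps=[
    [0.5, 0, 0, -55, 0.01],
    [0.4, 0, 0, -100, 0.01],
    [0.35, 0, 0, -108, 0.01],
    [0.35, 0, 0, -108, 0.01],
  ],
  grip_force=30,
)

```text
time: 3.32
tcp_pos: [608.1, 200.0, 84.9]
eef_rot: [0.0, 0.781, 0.624, 0.001]
wrist_force: [0.1, -0.4, 0.2]
grip_width: 30.1
finger_force: 0.0
```

Request:
arm_command(
  steps=[
    [0, 0, 0, 0, 0],
    [0, 0, 0, 0, 0],
    [0, 0, 0, 0, 0],
    [0, 0, 0, 0, 0],
  ],
)

```text
time: 3.82
tcp_pos: [607.4, 200.4, 86.0]
eef_rot: [-0.0, 0.781, 0.624, 0.001]
wrist_force: [-3.3, -0.2, 5.5]
grip_width: 11.7
finger_force: 32.5
```

Request:
arm_command(
  steps=[
    [0, 0, 0, 0, 0.15],
    [0, 0, 0, 0, 0.3],
    [0, 0, 0, 0, 0.45],
    [0, 0, 0, 0, 0.6],
    [0, 0, 0, 0, 0.75],
  ],
)

```text
time: 4.45
tcp_pos: [607.4, 200.4, 86.0]
eef_rot: [0.0, 0.496, 0.868, 0.001]
wrist_force: [-2.5, -0.1, 4.3]
grip_width: 11.6
finger_force: 32.3
```

Request:
arm_command(
  steps=[
    [0, 0, 0, 0, 0.15],
    [0, 0, 0, 0, 0.3],
    [0, 0, 0, 0, 0.45],
    [0, 0, 0, 0, 0.6],
    [0, 0, 0, 0, 0.72],
  ],
)

```text
time: 5.08
tcp_pos: [607.5, 200.5, 86.0]
eef_rot: [0.001, 0.159, 0.987, 0.001]
wrist_force: [-4.7, 0.3, 5.5]
grip_width: 11.6
finger_force: 32.3
```

Request:
arm_command(
  steps=[
    [0, 0, 0, 0, 0],
    [0, 0, 0, 0, 0],
  ],
)

```text
time: 5.32
tcp_pos: [607.5, 200.5, 86.0]
eef_rot: [0.001, 0.161, 0.987, 0.001]
wrist_force: [-2.7, 0.8, 5.8]
grip_width: 11.7
finger_force: 32.4
```

Request:
arm_command(
  steps=[
    [0.5, 0, 0, 0, 0],
    [0.5, 0, 0, 0, 0],
    [0.5, 0, 0, 30, 0],
    [0.5, 0, 0, 90, 0],
    [1, 0, 0, 135, 0],
  ],
)

```text
time: 5.95
tcp_pos: [607.7, 199.5, 220.9]
eef_rot: [0.001, 0.161, 0.987, 0.001]
wrist_force: [0.4, 0.4, 0.5]
grip_width: 59.1
finger_force: 0.0
```

```bash
python3 - <<'E'
from disp import *
o=robot.get_obs();q=o['eef_rot'];print(o['time'],o['tcp_pos'],2*np.arctan2(q[2],q[1])-np.pi/2,o['joints'].round(2));snap('wrist','w3.png')
E
```

```text
5.95 [607.68637692 199.48501331 220.91379614] 1.2475360286221964 [-0.35  0.42 -0.05  1.64  0.02  1.09  0.84]
```

View pics/w3.png

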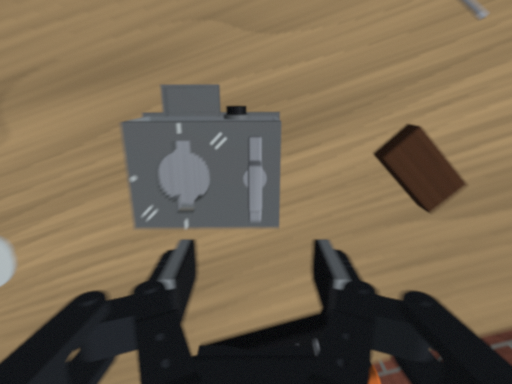

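The wing nut at (255,180) now lies along the dispenser's x, clear of the mouth at (184,176). Next is the lid.

Request:
arm_command(
  steps=[
    [1, -18, -55, 0, -0.03],
    [1, -36, -110, 0, -0.06],
    [1, -54, -165, 0, -0.09],
    [1, -72, -220, 0, -0.12],
    [1, -90, -275, 0, -0.14],
  ],
)

```text
time: 6.62
tcp_pos: [516.3, -77.5, 218.5]
eef_rot: [0.001, 0.23, 0.973, 0.0]
wrist_force: [1.2, -0.0, -0.9]
grip_width: 85.7
finger_force: 0.0
```

Request:
arm_command(
  steps=[
    [1, -18, -55, 0, 0],
    [1, -36, -110, 0, 0],
    [1, -55, -165, -20, 0],
    [1, -55, -165, -20, 0],
    [1, -55, -165, -20, 0],
  ],
)

```text
time: 7.25
tcp_pos: [462.1, -240.2, 198.3]
eef_rot: [0.0, 0.23, 0.973, 0.0]
wrist_force: [0.9, 0.7, -0.2]
grip_width: 85.5
finger_force: 0.0
```

```bash
python3 - <<'E'
from disp import *
o=robot.get_obs();q=o['eef_rot'];print(o['time'],o['tcp_pos'],2*np.arctan2(q[2],q[1])-np.pi/2,o['joints'].round(2));im=snap('wrist','w4.png')
c=cam('wrist',o)
for m in vision.masks_of('wrist','lid'):
    print(m['confidence'],m['centre'],m['mask'].sum(),im[m['mask']].mean(0).round(),back(c,[m['centre']],22).round(1))
E
```

```text
7.25 [ 462.07077499 -240.19066397  198.26355596] 1.1075987076050713 [ 0.25  0.25  0.17  1.94 -0.05  0.95  1.56]
0.9 [261.0, 173.2] 4443 [156. 162. 163.] [[ 469.  -235.3   22. ]]
0.59 [289.7, 21.1] 3876 [124.  32.  30.] [[ 351.9 -148.5   22. ]]
0.57 [166.7, 75.6] 5916 [126.  31.  29.] [[ 341.6 -273.9   22. ]]
```

View pics/w4.png

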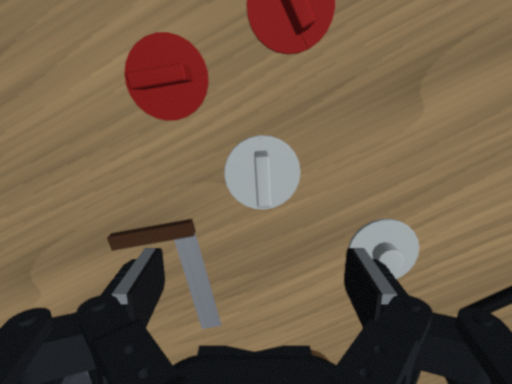

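The white bayonet lid is at (262,173) with its bar nearly vertical in the image. The red look-alikes are at (167,76) and (290,21), and the plain lid is at (385,250).

```bash
python3 - <<'E'
from disp import *
from scipy.optimize import least_squares
o=robot.get_obs();im=vision.read_camera('wrist');c=cam('wrist',o)
g=im.min(2).astype(np.uint8)
m=((g>110)).astype(np.uint8);n,l,s,ce=cv2.connectedComponentsWithStats(m)
k=l[165,245];m=(l==k).astype(np.uint8);print(s[k],k)
cs=max(cv2.findContours(m,0,cv2.CHAIN_APPROX_NONE)[0],key=len).reshape(-1,2).astype(float)
B=back(c,cs,25)[:,:2]
r=least_squares(lambda p:np.hypot(*(B-p[:2]).T)-p[2],[465,-237,40],loss='soft_l1');print('flange',r.x.round(2))
x0,y0=r.x[:2]
b=im[:,:,::-1].copy()
for th,col in((-.463,(0,255,0)),(-.423,(0,0,255))):
  d=np.array([np.cos(th),np.sin(th)]);nn=np.array([-d[1],d[0]])
  u=proj(c,[[*(np.array([x0,y0])+a*d+t*nn),59] for a,t in((25,7),(25,-7),(-25,-7),(-25,7))])
  S=8;
  if th==-.463: big=cv2.resize(b[130:215,220:305],None,fx=S,fy=S,interpolation=cv2.INTER_CUBIC)
  cv2.polylines(big,[np.round(((u-[220,130]+.5)*S)).astype(np.int32)],True,col,1)
cv2.imwrite('pics/w5.png',cv2.resize(big,(595,595)))
E
```

```text
[ 223  135   76   74 4423] 1
flange [ 468.79 -234.4    39.7 ]
```

View pics/w5.png

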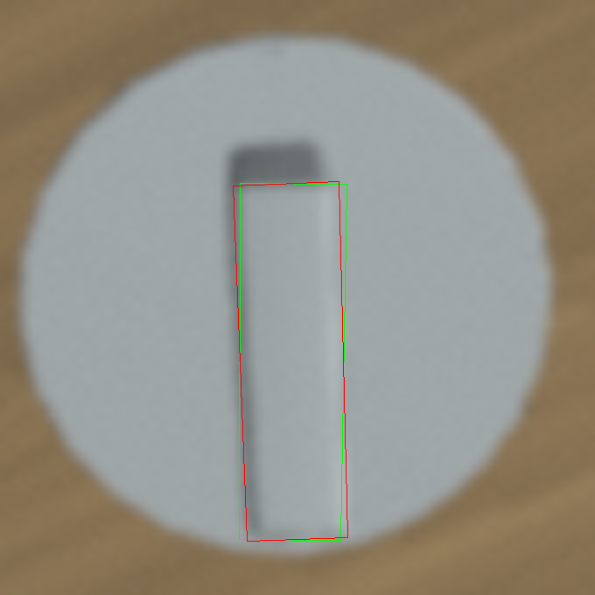

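Request:
arm_command(
  steps=[
    [0.6, 7, 6, -60, 0.05],
    [0.5, 7, 6, -120, 0.05],
    [0.4, 7, 6, -160, 0.05],
    [0.4, 7, 6, -168, 0.05],
    [0.4, 7, 6, -168, 0.05],
  ],
  grip_force=60,
)

```text
time: 8.02
tcp_pos: [469.9, -234.1, 31.0]
eef_rot: [0.001, 0.204, 0.979, 0.0]
wrist_force: [0.5, -0.3, 0.1]
grip_width: 34.0
finger_force: 0.0
```

Request:
arm_command(
  steps=[
    [0, 0, 0, 0, 0],
    [0, 0, 0, 0, 0],
    [0, 0, 0, 0, 0],
    [0, 0, 0, 0, 0],
  ],
)

```text
time: 8.52
tcp_pos: [470.5, -235.0, 32.3]
eef_rot: [0.002, 0.205, 0.979, -0.0]
wrist_force: [-0.1, -0.5, 7.7]
grip_width: 13.0
finger_force: 59.8
```

Request:
arm_command(
  steps=[
    [0, 0, 0, 50, 0],
    [0, 0, 0, 100, 0],
    [0, 10, 30, 138, 0.02],
    [0, 26, 80, 138, 0.05],
    [0, 42, 130, 138, 0.08],
  ],
)

```text
time: 9.15
tcp_pos: [511.2, -103.4, 169.6]
eef_rot: [0.001, 0.166, 0.986, 0.0]
wrist_force: [0.3, 0.6, -2.8]
grip_width: 12.9
finger_force: 59.1
```

Request:
arm_command(
  steps=[
    [0, 16, 50, 0, 0.015],
    [0, 32, 100, 0, 0.015],
    [0, 48, 150, 0, 0.015],
    [0, 64, 200, 0, 0.015],
    [0, 74, 240, 0, 0.015],
  ],
)

```text
time: 9.78
tcp_pos: [585.0, 137.9, 168.7]
eef_rot: [0.0, 0.158, 0.988, 0.0]
wrist_force: [-0.6, 0.2, -1.4]
grip_width: 13.2
finger_force: 59.0
```

Request:
arm_command(
  steps=[
    [0, 0, 0, 0, 0],
    [0, 0, 0, 0, 0],
    [0, 0, 0, 0, 0],
  ],
)

```text
time: 10.15
tcp_pos: [584.8, 133.6, 168.4]
eef_rot: [-0.0, 0.16, 0.987, -0.0]
wrist_force: [-0.1, -0.5, -1.8]
grip_width: 12.9
finger_force: 59.1
```

```bash
python3 - <<'E'
from disp import *
o=robot.get_obs();q=o['eef_rot'];print(o['time'],o['tcp_pos'],2*np.arctan2(q[2],q[1])-np.pi/2,o['wrist_force']);im=snap('wrist','w6.png')
c=cam('wrist',o);print(proj(c,[o['tcp_pos']]))
E
```

```text
10.15 [584.76093625 133.64434279 168.42955098] 1.2503785684522306 [-0.14760323 -0.45482643 -1.84364161]
[[254.17613968 250.04339292]]
```

View pics/w6.png

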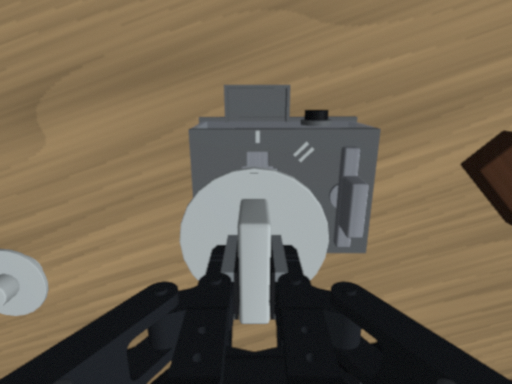

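Lid held with its flange at about (254,235), and the -x notch at (257,158), in line with the lug tip at (254,170). I'll fit the flange centre relative to the TCP.

```bash
python3 - <<'E'
from disp import *
from scipy.optimize import least_squares
o=robot.get_obs();im=vision.read_camera('wrist');c=cam('wrist',o);t=o['tcp_pos'];z=t[2]-7.3
g=im.min(2);m=(g>128).astype(np.uint8);pts=[]
for u in range(184,326):
    col=np.where((g[160:240,u]>128))[0]
    if len(col):pts.append((u,160+col[0]-.5))
pts=np.array(pts,float)
B=back(c,pts,z)[:,:2]
r=least_squares(lambda p:np.hypot(*(B-p[:2]).T)-40,[*t[:2]],loss='soft_l1',f_scale=.5);print(r.x,r.cost,'tcp',t,'off',r.x-t[:2])
th=1.2504-np.pi/2;d=np.array([np.cos(th),np.sin(th)]);n=np.array([-d[1],d[0]]);print('along bar',(r.x-t[:2])@d,'across',(r.x-t[:2])@n, np.median(np.abs(r.fun)))
# bar-end edges orientation: bar top left/right edges
row=g[300].astype(int);print(np.where(row[225:285]>128)[0][[0,-1]]+225, np.where(g[225][225:285]>200)[0][[0,-1]]+225 if (g[225]>200).any() else '')
E
```

```text
[583.62063033 134.50085565] 21.907575614575485 tcp [584.83008979 133.78920567 168.47653802] off [-1.20945946  0.71164999]
along bar -1.3720398790502464 across 0.29452411775637066 0.15589620288237782
[242 268]
```

Request:
arm_command(
  steps=[
    [0, 2, 1, -20, 0],
    [0, 2, 1, -40, 0],
    [0, 2, 1, -58, 0],
    [0, 2, 1, -58, 0],
    [0, 2, 1, -58, 0],
  ],
)

```text
time: 10.88
tcp_pos: [587.5, 136.5, 110.9]
eef_rot: [0.0, 0.158, 0.987, 0.0]
wrist_force: [0.3, -0.2, -0.6]
grip_width: 12.9
finger_force: 59.0
```

Request:
arm_command(
  steps=[
    [0, 0, 0, -4, 0],
    [0, 0, 0, -8, 0],
    [0, 0, 0, -12, 0],
    [0, 0, 0, -12, 0],
  ],
)

```text
time: 11.38
tcp_pos: [586.6, 136.5, 97.9]
eef_rot: [-0.0, 0.158, 0.987, -0.0]
wrist_force: [0.0, -0.3, -1.7]
grip_width: 12.7
finger_force: 59.0
```

Request:
arm_command(
  steps=[
    [0, 0, -1.5, -4, 0],
    [0, 0, -1.5, -8, 0],
    [0, 0, -1.5, -11, 0],
    [0, 0, -1.5, -11, 0],
  ],
)

```text
time: 11.88
tcp_pos: [587.0, 135.1, 87.4]
eef_rot: [0.0, 0.158, 0.987, 0.0]
wrist_force: [-0.4, 0.2, 0.0]
grip_width: 13.1
finger_force: 59.2
```

Request:
arm_command(
  steps=[
    [0, 0, 0, -1.5, 0],
    [0, 0, 0, -2.5, 0],
    [0, 0, 0, -2.5, 0],
  ],
)

```text
time: 12.25
tcp_pos: [587.0, 135.1, 87.2]
eef_rot: [0.0, 0.158, 0.987, 0.0]
wrist_force: [-6.5, -1.7, 14.6]
grip_width: 12.7
finger_force: 61.4
```

Request:
arm_command(
  steps=[
    [0, -0.1, -0.1, 1, -0.12],
    [0, -0.3, -0.2, 1, -0.24],
    [0, -0.4, -0.3, 1, -0.36],
    [0, -0.5, -0.4, 1, -0.48],
    [0, -0.6, -0.5, 1, -0.6],
  ],
)

```text
time: 12.88
tcp_pos: [587.6, 134.7, 87.3]
eef_rot: [0.001, 0.444, 0.896, 0.001]
wrist_force: [-1.6, 0.4, 6.3]
grip_width: 13.0
finger_force: 60.2
```

Request:
arm_command(
  steps=[
    [0, -0.1, -0.1, 0, -0.1],
    [0, -0.2, -0.2, 0, -0.17],
    [0, -0.2, -0.2, 0, -0.185],
    [0, -0.2, -0.2, 0, -0.185],
  ],
)

```text
time: 13.38
tcp_pos: [587.2, 134.5, 87.3]
eef_rot: [0.001, 0.524, 0.852, 0.001]
wrist_force: [-1.4, -0.5, 6.2]
grip_width: 12.8
finger_force: 60.2
```

```bash
python3 - <<'E'
from disp import *
o=robot.get_obs();q=o['eef_rot'];print(o['time'],o['tcp_pos'],2*np.arctan2(q[2],q[1])-np.pi/2,o['wrist_force'],o['ft_torque']);im=snap('wrist','w7.png');b=im[:,:,::-1].copy();c=cam('wrist',o)
s=snap('scene','s7.png')[:,:,::-1]
# predicted halfway marks with known dispenser pose
for a in(-np.pi/4,3*np.pi/4):
  p=[585.8+49.5*np.cos(a-.317),135.3+49.5*np.sin(a-.317),75];u=proj(c,[p])[0];print(u)
cv2.imwrite('pics/w7a.png',np.hstack([b[90:384,80:460],cv2.resize(s[180:273,245:345],(400,294),interpolation=cv2.INTER_CUBIC)]))
E
```

```text
13.375 [587.2172307  134.4670384   87.29813972] 0.46879506568863016 [-1.40241889 -0.49897494  6.19630841] [-0.31088343  0.18554088  0.14638231]
[252.33229883 312.2191343 ]
[252.09322947 147.49961591]
```

View pics/w7a.png

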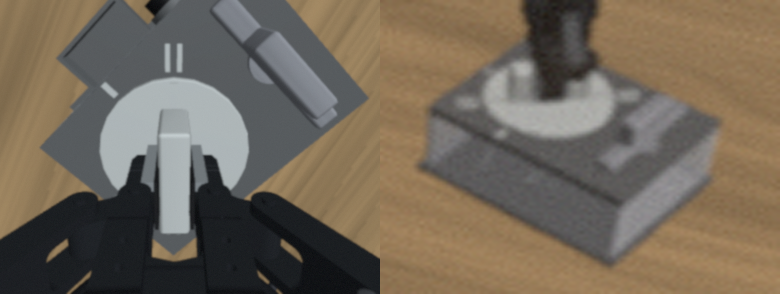

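The lid sits flush and its bar points between the halfway ribs, which are at crop columns 168 and 179 with the bar at about 174. It is still gripped at 60 N, so I'm handing in.

```bash
python3 -c "
from bench import order
print(order.job_done())"
```

```text
the job is handed in; nothing more can be done
None
```

I turned the wing nut about a quarter turn anticlockwise, clear of the mouth, then dropped the bayonet lid in flush and twisted it 45° clockwise to the halfway marks, well short of its click; the arm is still holding it there at 60 N, and the job is handed in at 13.4 s.

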